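Draw the stick scanner and hold it on the amber bottle's label

TASK

Draw the yellow stick scanner out of its bench holder, turn it and aim its window squarely at the middle of the barcode label in front of the amber bottle with the black cap (not the clear bottle with the blue cap), about 8 cm off the label. Finish while holding it there, raised and still in the gripper; do not touch the bottle stands, and leave the other things on the bench where they are.

Things in the scene. Friction and masses are not known exactly. Their poses are not given: they have to be found in the camera images.
- scanner: yellow stick barcode scanner, a straight bar 30 x 24 mm (its x by y, flat sides) and 170 mm long, about 0.13 kg. Stands upright, window down, in the holder. Origin at the centre of its window (the nose end); z runs along the bar from the window to the black end cap, so it looks out along its -z. Grip anywhere from 75 to 165 mm from the window, across the 24 mm or the 30 mm sides
- holder: fixed bench holder: foot 84 x 84 x 6 mm with a rectangular socket 34 x 28 mm inside (2 mm play round the scanner, x and y as the scanner's), walls 5 mm, open above, floor 6 mm and rim 66 mm above the worktop; origin at the centre of the underside. The scanner lifts straight out; at the start its cap stands 176 mm above the worktop
- amber_stand: fixed white sheet-metal stand for the amber bottle with black cap (fixed on it, 52 mm across, top 114 mm above the worktop). Base 150 x 84 x 8 mm; origin at the centre of its underside, z up, x from the label desk (at its -x end, facing the robot) to the bottle (axis 35 mm along +x). Stands fixed on the worktop; the two stands may be in either place
- amber_stand_label: label desk of the amber bottle's stand: a plate 60 x 72 mm sloping down towards the robot, with a white barcode label 42 x 62 mm. Origin at the centre of the label face, 40 mm above the worktop and 47 mm from the stand's centre; z is the outward normal of the face, tilted 40 degrees from vertical towards the robot's side (stand -x); y runs level across the label
- clear_stand: fixed white sheet-metal stand for the clear bottle with blue cap (fixed on it, 60 mm across, top 133 mm above the worktop). Base 150 x 84 x 8 mm; origin at the centre of its underside, z up, x from the label desk (at its -x end, facing the robot) to the bottle (axis 35 mm along +x). Stands fixed on the worktop; the two stands may be in either place
- screwdriver: bystander: red-handled screwdriver 195 mm long lying at the left front; origin at its underside
- spanner: bystander: steel open-ended spanner 169 mm long lying at the right front; origin at its underside
- stopper: bystander: orange rubber stopper 30 x 29 mm high, between the stands; origin under its centre
- brass_union: bystander: brass pipe union 44 x 22 x 19 mm lying between the stands; origin under its centre
Things that resemble listed ones, but are neither listed nor needed, are in the scene too. Of the things like the scanner, leave any that is brown or turquoise; of the rest the smaller one is meant.

How it is judged:
On the way, in this order (a step that is already met when the one before it is completed fails the run):
1. the scanner is held in the fingers, clear of its holder, with its window at least 70 mm above the worktop (contact force between the fingers and scanner above 0.5 N and contact force between scanner and holder below 0.1 N and height (world z) of scanner above 0.07 m), for 0.1 s.
2. the scanner is held steady, aimed at the amber bottle's label (all of step 1 and x of amber_stand_label in the frame of scanner between -0.016 and 0.016 m and y of amber_stand_label in the frame of scanner between -0.016 and 0.016 m and z of amber_stand_label in the frame of scanner between -0.125 and -0.045 m and angle between the z axis of scanner and the z axis of amber_stand_label, either way round below 0.32 rad and linear speed of scanner below 0.02 m/s and angular speed of scanner below 0.15 rad/s and contact force between scanner and amber_stand below 0.1 N and contact force between scanner and clear_stand below 0.1 N), for 0.5 s.
At the end, for the whole second after the job is handed in: Scanner held in the fingers, touching neither holder nor stands, window over 70 mm above the worktop and 45 to 125 mm off the amber bottle's label, line of sight within 16 mm (each way) of its centre and 0.32 rad of square to it, slower than 0.02 m/s and 0.15 rad/s (all of step 2); the arm keeps its last pose, push and grip.
It fails at once if the amber bottle's stand is struck or pressed (over 3 N) (contact force between anything else and amber_stand above 3 N).
It fails at once if the clear bottle's stand is struck or pressed (over 3 N) (contact force between anything else and clear_stand above 3 N).
It fails at once if the screwdriver, spanner, stopper or brass union is moved more than 20 mm (distance of any of screwdriver, spanner, stopper, brass_union from where it was at the start of the episode above 0.02 m).
It also fails if it takes over 32 s, if anything falls off the work surface, if the arm or the gripper's body presses on something with over 40 N, if the wrist force passes 120 N, or if a joint passes its speed limit or range.

ROBOT

A 6-joint arm with a two-finger parallel gripper is mounted at the origin on a cart in front of the work surface, level with it; the furniture and walls round the work are solid. World frame = base frame: x ahead of the robot, y to its left, z up, the work surface at z = 0. Lengths are in m, angles in rad, forces in N, time in s.
With the tool pointing down it reaches from about 0.325 to 0.85 m from the base axis. Payload 4.4 kg.
Tool frame: the origin (TCP) lies on the centre line of the jaws, within the pads' length; the fingertips stand 14 mm ahead of it and the grasp point (between the pads) lies 5 mm behind it; z points along the fingers, y is the line along which they close (so a half turn about z gives the same grasp; the last joint's range is limited). The gripper opens to 94 mm and grips with 3 to 60 N. Pads are 16 mm wide; open, the fingers measure 119 mm over their backs; the gripper's body (75 mm by 177 mm) begins 78 mm behind the grasp point.
Start: joints at [1.157, 0.207, 1.542, -0, 1.393, -0.15], TCP at [0.149, 0.555, 0.219] pointing down, gripper open.
Joint ranges: [-2.73, 2.73], [-0.86, 2.22], [0.23, 2.46], [-1.11, 4.25], [0.08, 2.63], [-2.82, 2.82]. Speed limits (rad/s): [2.79, 2.79, 3.14, 3.14, 3.14, 3.14].

INTERFACE

Orientations are given as a rotation vector (axis times angle).
In Python, from plant import * gives the robot as it stands.
- The arm moves only by the shell command python3 -m crank 'ROWS' [FORCE]. ROWS is JSON, one flat list of numbers, 5 for each row, row after row: the gripper's target within -1 to 1 (shut at 1, half-way at 0, fully open at -1), then the shift along the world's x, y, z in mm, then the turn about the world's z in rad. In form: [jaw, tx, ty, tz, yaw, jaw, tx, ty, tz, yaw, ...]. A call has 1 to 12 rows; each row shifts and turns the commanded pose from where the row before left it; what a row does not reach is not made up. A row lasts 1/8 s, in which the tool goes at most 62.5 mm and 10.7 degrees, less where a joint would pass 70% of its speed; a pose out of reach is approached as far as the arm can. A call with a gripper value outside its range is refused whole. The fingers move at their own pace and stop on an object; FORCE is the grip in N (left out, the last holds). Time passes only in rows, so rows that do not move let the fingers close. It gives the time, the measured TCP pose, the force, the opening and the grip force at its end, in the units of the state.
- get_state(): the state, without advancing time (a new reading comes with each control period).
- get_image(name): name is "side" or "top"; returns the picture (384x512x3 uint8, blue, green, red); there is no depth.
- calibration(name): a dict with "mtx" (3x3 intrinsics, pixels), "position" and "rotation" of the camera in the world. Camera axes: x right, y up, looking along -z (the intrinsics and any distortion apply to the point x, -y, -z); pixel columns grow to the right and rows downward; lengths in m; the calibration is good to about 2 mm. A picture is of the moment at which its call begins. calibration takes no time and is no camera call.
- job_done(): hands the job in; it is judged then, once.
Trained networks look in the newest picture that a camera, given by its name, has taken for a name from the list of things; names that differ only in an ending like _2 or _b are one class to them, and where a whole thing is asked for, a point or a joint stands for the part that bears it (a point fixed in the world has none). Each returns a list of dicts, best first, with "confidence" (0 to 1); they miss things now and then, are a little off and sometimes report something else, mostly with a low value. They report only what shows in the picture. A call takes as long as a camera call. They do not tell look-alikes from the thing itself.
- find_in(camera, target): "point" ([x, y, z] in m, in the coordinates of the camera as it stood for that picture, good to about 4 mm: the middle of the surface that is visible of it).
The state is a dict: "time_s": time; "qpos": joint angles; "dq": joint speeds; "joint_torque": joint torques, N m; "tool_pos": TCP position; "eef_rot": TCP orientation; "contact_force": force on the tool from outside, world axes, zero at the start; "ft_torque": the same for the moment, N m; "finger_gap": opening from 0.0 (shut) to 1.0 (fully open); "gripper_force": force on a finger pad.
Only numpy, scipy, OpenCV 4.12 (cv2) and the standard library are available. Lean on these libraries where they do the work, as an engineer would, in place of code of your own. Each camera call takes 0.05 s, during which the arm holds its last target. There are 200 camera calls.

## Working session

There is one attempt and no reset: what is moved stays moved. The work goes in short steps, Python scripts to look and compute and a shell command to move; the robot and the scene stay as the last step left them, time stands still between calls to the robot, and variables do not carry over. Pictures are saved under pics/ and viewed, at most 10 in all, crops included, and the job is handed in when it is done.

```bash
mkdir -p pics; ls; cat > h.py <<'E'
from plant import *
import numpy as np, cv2
from scipy.spatial.transform import Rotation as R
def cam(n):
    c=calibration(n); r=np.array(c["rotation"],float)
    r=r if r.shape==(3,3) else R.from_rotvec(r).as_matrix()
    return np.array(c["mtx"],float),np.array(c["position"],float),r,c
def world(n,p):
    K,t,r,_=cam(n); return t+r@np.array(p)
def proj(n,P):
    K,t,r,_=cam(n); q=(np.atleast_2d(P)-t)@r; q=q*[1,-1,-1]; u=q@K.T; return u[:,:2]/u[:,2:]
def onz(n,uv,z):   # pixel -> point on the plane of height z
    K,t,r,_=cam(n); d=r@(np.linalg.solve(K,[uv[0],uv[1],1])*[1,-1,-1]); return t+d*(z-t[2])/d[2]
E
python3 - <<'E'
from h import *
np.set_printoptions(precision=4,suppress=True)
for n in("side","top"):
    print(n,cam(n)); cv2.imwrite(f"pics/{n}0.png",get_image(n))
    for t in "scanner holder amber_stand amber_stand_label clear_stand screwdriver spanner stopper brass_union".split():
        for f in find_in(n,t):
            p=world(n,f["point"]); print(t,round(f["confidence"],2),p,proj(n,p)[0].round())
s=get_state();print(s)
E
```

```text
pics
side (array([[379.558 ,   0.    , 251.7883],
       [  0.    , 379.558 , 193.0525],
       [  0.    ,   0.    ,   1.    ]]), array([ 0.3288, -0.7748,  0.5494]), array([[ 0.9714,  0.1272, -0.2006],
       [-0.2373,  0.4854, -0.8415],
       [-0.0097,  0.865 ,  0.5017]]), {'mtx': array([[379.558 ,   0.    , 251.7883],
       [  0.    , 379.558 , 193.0525],
       [  0.    ,   0.    ,   1.    ]]), 'position': array([ 0.3288, -0.7748,  0.5494]), 'rotation': array([ 1.0412, -0.1165, -0.2224])})
scanner 0.96 [0.5387 0.1549 0.1386] [247. 148.]
scanner 0.93 [0.4514 0.0697 0.1243] [221. 170.]
scanner 0.91 [ 0.3609 -0.0143  0.1296] [187. 189.]
holder 0.79 [0.452  0.0603 0.019 ] [224. 207.]
holder 0.75 [ 0.614  -0.2031  0.0435] [322. 252.]
amber_stand 0.8 [ 0.667  -0.2285  0.0259] [350. 263.]
amber_stand_label 0.97 [ 0.6131 -0.2064  0.042 ] [322. 254.]
amber_stand_label 0.73 [0.6945 0.1378 0.0387] [301. 177.]
amber_stand_label 0.62 [0.4247 0.3223 0.0118] [201. 168.]
amber_stand_label 0.5 [0.4525 0.059  0.0188] [224. 208.]
clear_stand 0.66 [0.6954 0.1368 0.0416] [302. 176.]
screwdriver 0.65
[... 983 characters left out ...]
. 144.]
screwdriver 0.63 [0.4033 0.3775 0.0176] [136. 199.]
spanner 0.54 [ 0.4232 -0.3133  0.0108] [348. 272.]
stopper 0.59 [0.6833 0.1454 0.0377] [237. 144.]
stopper 0.39 [ 0.6704 -0.0004  0.027 ] [279. 164.]
{'time_s': 1.0, 'qpos': array([ 1.1575,  0.2065,  1.5415,  0.    ,  1.3935, -0.1505]), 'dq': array([ 0.001 , -0.001 ,  0.0019, -0.    ,  0.0005, -0.0001]), 'joint_torque': array([ -0.0004, -37.09  , -28.1761,   0.0698,   0.0276,  -0.    ]), 'tool_pos': array([0.1494, 0.5553, 0.2195]), 'eef_rot': array([-0.4116, -3.1145, -0.0001]), 'contact_force': array([-0.0442, -0.1463, -0.3124]), 'ft_torque': array([ 0.0189,  0.0402, -0.0288]), 'gripper_force': 0.0, 'finger_gap': 1.0015563728155876}
```

View pics/side0.png

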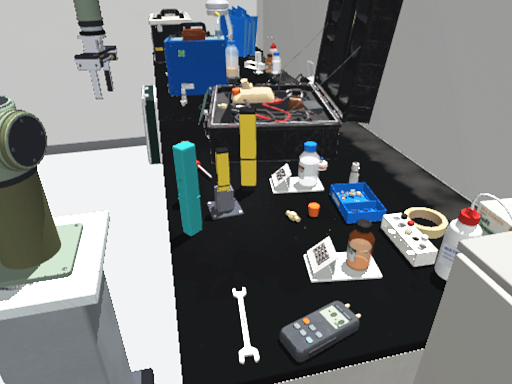

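View pics/top0.png

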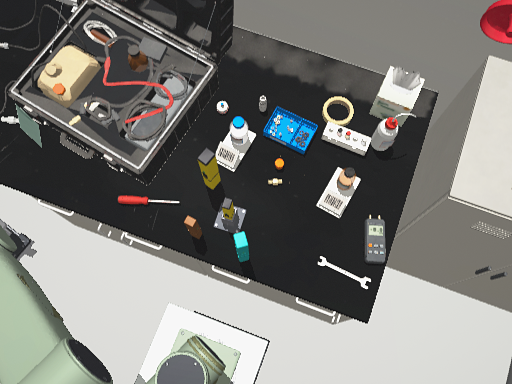

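```bash
python3 - <<'E'
from h import *
a=cv2.imread("pics/top0.png")[145:275,175:265]; b=cv2.imread("pics/side0.png")[100:230,165:265]
f=lambda i:cv2.resize(i,None,fx=4.2,fy=4.2,interpolation=cv2.INTER_CUBIC)
cv2.imwrite("pics/c1.png",np.hstack([f(a),f(b)]))
c=cv2.imread("pics/top0.png")[155:225,310:370]; d=cv2.imread("pics/side0.png")[215:285,295:390]
cv2.imwrite("pics/c2.png",np.hstack([cv2.resize(i,None,fx=5,fy=5,interpolation=cv2.INTER_CUBIC) for i in(c,d)]))
E
```

```text
(no output)
```

View pics/c1.png

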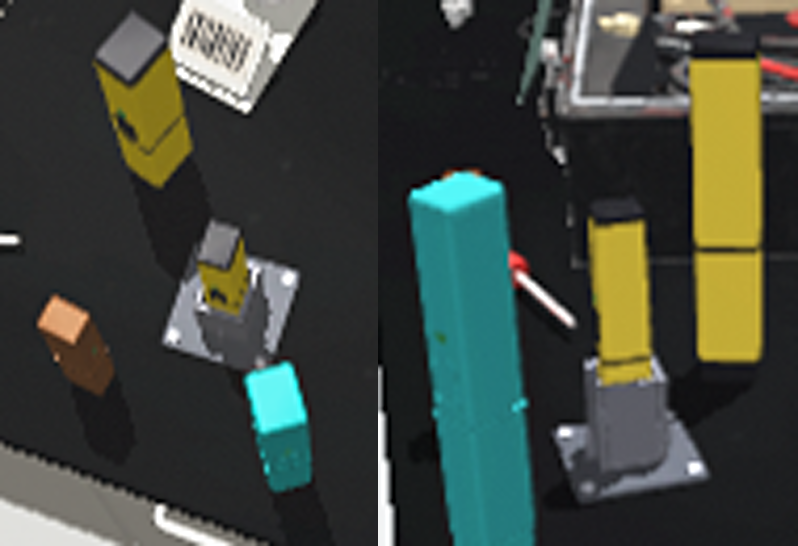

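View pics/c2.png

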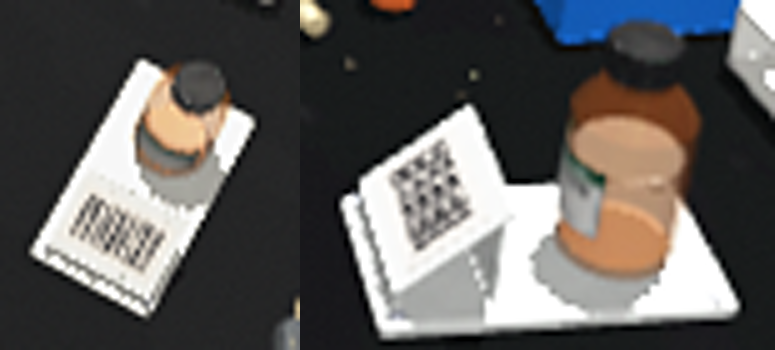

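```bash
python3 - <<'E'
from h import *
np.set_printoptions(precision=4,suppress=True)
T=lambda u,v,z:onz("top",(175+u/4.2,145+v/4.2),z)
cap=[T(*p,.176) for p in[(208,220),(245,232),(232,268),(198,258)]]
c=np.mean(cap,0);print("cap",c);e=np.diff(cap+[cap[0]],axis=0)
print([(np.hypot(*x[:2]).round(4),np.degrees(np.arctan2(x[1],x[0])).round(1)) for x in e])
foot=[T(*p,.006) for p in[(300,268),(268,370),(163,341)]];print(np.array(foot),"mid",(foot[0]+foot[2])/2)
S=lambda u,v,z:onz("side",(165+(u-378)/4.2,100+v/4.2),z)
f2=[S(*p,.006) for p in[(553,430),(585,502),(708,477)]];print(np.array(f2),"mid",(f2[0]+f2[2])/2)
for f in(foot,f2):
  e=np.diff(f,axis=0);print([(np.hypot(*x[:2]).round(4),np.degrees(np.arctan2(x[1],x[0])).round(1)) for x in e])
print("sidecap",S(617,210,.176), "others: tall",T(132,48,.24),"turq",T(272,380,.23),"brown",T(65,318,.17))
A=[onz("top",(310+u/5,155+v/5),.008) for u,v in[(140,58),(257,122),(150,318),(32,252)]]
print("stand",np.mean(A,0));e=np.diff(A+[A[0]],axis=0)
print([(np.hypot(*x[:2]).round(4),np.degrees(np.arctan2(x[1],x[0])).round(1)) for x in e])
B=[onz("side",(295+(u-300)/5,215+v/5),.008) for u,v in[(340,200),(380,335),(740,308)]]
e=np.diff(B,axis=0);print("side stand",(B[0]+B[2])/2,[(np.hypot(*x[:2]).round(4),np.degrees(np.arctan2(x[1],x[0])).round(1)) for x in e])
x=R.from_rotvec(get_state()["eef_rot"]).as_matrix();print(x)
E
```

```text
cap [0.4541 0.08   0.176 ]
[(np.float64(0.0262), np.float64(-87.8)), (np.float64(0.0263), np.float64(-177.6)), (np.float64(0.0238), np.float64(93.9)), (np.float64(0.0271), np.float64(7.6))]
[[0.5006 0.0445 0.006 ]
 [0.4192 0.0384 0.006 ]
 [0.412  0.1193 0.006 ]] mid [0.4563 0.0819 0.006 ]
[[0.4142 0.1185 0.006 ]
 [0.4216 0.0301 0.006 ]
 [0.5    0.0384 0.006 ]] mid [0.4571 0.0784 0.006 ]
[(np.float64(0.0816), np.float64(-175.7)), (np.float64(0.0812), np.float64(95.1))]
[(np.float64(0.0887), np.float64(-85.2)), (np.float64(0.0789), np.float64(6.0))]
sidecap [0.4572 0.0736 0.176 ] others: tall [0.5416 0.1734 0.24  ] turq [0.3698 0.0086 0.23  ] brown [0.3718 0.1587 0.17  ]
stand [ 0.6553 -0.2107  0.008 ]
[(np.float64(0.0847), np.float64(-100.1)), (np.float64(0.1492), np.float64(170.8)), (np.float64(0.0839), np.float64(80.1)), (np.float64(0.1496), np.float64(-8.9))]
side stand [ 0.6574 -0.2139  0.008 ] [(np.float64(0.0852), np.float64(-99.5)), (np.float64(0.1502), np.float64(-8.3))]
[[-0.9657  0.2598 -0.    ]
 [ 0.2598  0.9657  0.0001]
 [ 0.      0.     -1.    ]]
```

The top picture shows the small yellow scanner in its holder at about (228,203). The tall yellow look-alike is at (208,168), brown at (192,228) and turquoise at (242,245). The amber stand is at (340,190), with its label at (333,202). The crops put the holder at (0.456, 0.079) with a yaw of 5°. The stand is at (0.656, -0.212), yaw -8.7°, which puts the label at (0.610, -0.205); the network agrees.

The rows have no tilt, so I'll lift the scanner out and pivot it about 40° in a light grip by dragging its nose on a clear patch of bench.

```bash
python3 -m crank '[-0.4,25,-39,33,0.03,-0.4,25,-39,33,0.03,-0.4,25,-39,33,0.03,-0.4,26,-40,0,0.03,-0.4,26,-40,0,0.03,-0.4,26,-40,0,0.03,-0.4,26,-40,0,0.03,-0.4,26,-40,0,0.03,-0.4,26,-40,0,0.03,-0.4,26,-40,0,0.03,-0.4,25,-40,0,0.03,-0.4,25,-39,0,0.02]' 20
```

```text
time_s: 2.5
tool_pos: [0.4571, 0.0778, 0.3187]
eef_rot: [-0.138, 3.138, 0.0]
contact_force: [-0.0, -0.5, 0.2]
finger_gap: 0.699
gripper_force: 0.0
```

```bash
python3 -m crank '[-0.4,0,0,-45,0,-0.4,0,0,-45,0,-0.4,0,0,-45,0,-0.4,0,0,-40,0,-0.4,0,0,-23,0,-0.4,0,0,0,0,1,0,0,0,0,1,0,0,0,0,1,0,0,0,0,1,0,0,0,0,1,0,0,0,0,1,0,0,0,0]' 20
```

```text
time_s: 4.0
tool_pos: [0.4565, 0.0799, 0.1207]
eef_rot: [-0.136, 3.138, 0.002]
contact_force: [-0.8, 2.5, 1.7]
finger_gap: 0.258
gripper_force: 20.0
```

```bash
python3 -m crank '[1,0,0,20,0,1,0,0,40,0,1,0,0,45,0,1,0,0,45,0,1,0,0,0,0,1,14,-30,0,0,1,14,-30,0,0,1,14,-30,0,0,1,14,-30,0,0,1,14,-30,0,0,1,14,-30,0,0,1,0,0,0,0]' 20; python3 - <<'E'
from h import *
a=get_image("side");b=get_image("top")
u=proj("side",[.54,-.1,.18])[0].astype(int);v=proj("top",[.54,-.1,.2])[0].astype(int);print(u,v)
f=lambda i,u:cv2.resize(i[max(0,u[1]-75):u[1]+75,u[0]-65:u[0]+65],(390,450),interpolation=cv2.INTER_CUBIC)
cv2.imwrite("pics/d1.png",np.hstack([f(a,u),f(b,v)]))
E
```

```text
time_s: 5.5
tool_pos: [0.5396, -0.1025, 0.2674]
eef_rot: [0.132, -3.134, -0.001]
contact_force: [-0.3, 0.5, -1.6]
finger_gap: 0.255
gripper_force: 20.0
[274 176] [299 195]
```

View pics/d1.png

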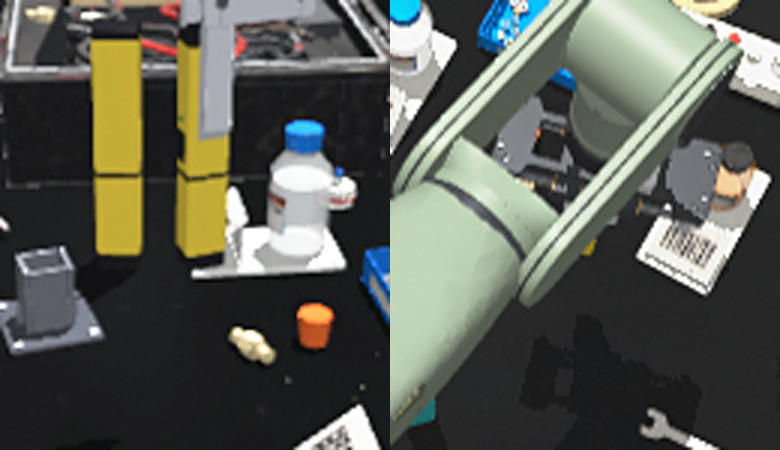

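The held scanner hangs upright in the fingers: its nose is at crop (203,255) in the side view, and the holder at (45,290) is empty. I'll lower it until the nose just touches the clear patch.

```bash
python3 -m crank '[1,0,0,-45,0,1,0,0,-45,0,1,0,0,-40,0,1,0,0,-18,0,1,0,0,0,0]' 20;  python3 -m crank '[1,0,0,-2,0,1,0,0,-2,0,1,0,0,-2,0,1,0,0,0,0]' 6
```

```text
time_s: 6.22
tool_pos: [0.5392, -0.0997, 0.1212]
eef_rot: [0.138, -3.135, -0.002]
contact_force: [0.1, -0.6, -1.4]
finger_gap: 0.253
gripper_force: 20.0
time_s: 6.72
tool_pos: [0.5405, -0.1008, 0.1167]
eef_rot: [-0.137, 3.138, -0.0]
contact_force: [-0.8, 0.2, -1.9]
finger_gap: 0.252
gripper_force: 6.0
```

```bash
python3 -m crank '[1,0,0,-2,0,1,0,0,-2,0,1,0,0,0,0]' 6; python3 -m crank '[1,-4,0,0,0,1,-4,0,0,0,1,-4,0,0,0]' 6
```

```text
time_s: 7.1
tool_pos: [0.542, -0.1008, 0.1141]
eef_rot: [-0.136, 3.135, -0.0]
contact_force: [0.2, 2.2, 4.7]
finger_gap: 0.252
gripper_force: 6.0
time_s: 7.48
tool_pos: [0.5286, -0.1016, 0.113]
eef_rot: [-0.137, 3.137, -0.003]
contact_force: [0.7, -2.1, 4.3]
finger_gap: 0.256
gripper_force: 6.0
```

```bash
python3 -m crank '[1,-5,-0.4,0,0,1,-5,-0.4,0,0,1,-5,-0.4,0,0,1,-5,-0.4,0,0,1,-5,-0.4,0,0,1,-5,-0.4,-1,0]' 6; python3 - <<'E'
from h import *
a=get_image("side")
u=proj("side",[.5,-.1,.1])[0].astype(int);print(u)
cv2.imwrite("pics/e1.png",cv2.resize(a[u[1]-70:u[1]+60,u[0]-80:u[0]+80],(640,520),interpolation=cv2.INTER_CUBIC))
E
```

```text
time_s: 8.22
tool_pos: [0.4977, -0.1026, 0.1111]
eef_rot: [0.137, -3.138, -0.002]
contact_force: [1.6, 0.8, 0.4]
finger_gap: 0.259
gripper_force: 6.0
[256 211]
```

View pics/e1.png

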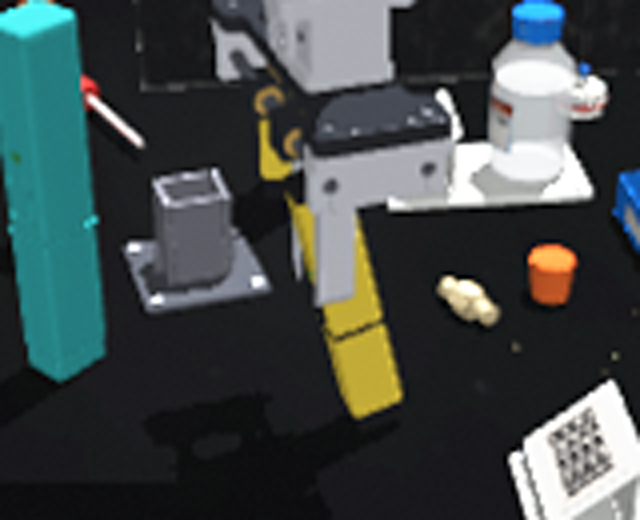

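It is pivoting as planned. The side crop shows the scanner tilted about 20°, nose at (370,410), with the cap leaning towards the robot. I'll carry on to about 40°.

```bash
python3 -m crank '[1,-5,-0.4,-1,0,1,-5,-0.4,-2,0,1,-5,-0.4,-2,0,1,-5,-0.4,-2,0,1,-5,-0.4,-2.5,0,1,-5,-0.4,-2.5,0,1,-5,-0.4,-3,0,1,-4,-0.4,-3,0,1,0,0,0,0]' 6; python3 -m crank '[1,0,0,0,0,1,0,0,0,0,1,0,0,10,0,1,0,0,30,0,1,0,0,40,0,1,0,0,0,0,1,0,0,0,0]' 30; python3 - <<'E'
from h import *
a=get_image("side"); cv2.imwrite("pics/f0.png",a)
s=get_state();p=s["tool_pos"];print(p)
u=proj("side",p)[0].astype(int);print(u)
cv2.imwrite("pics/f1.png",cv2.resize(a[u[1]-60:u[1]+60,u[0]-75:u[0]+75],(750,600),interpolation=cv2.INTER_CUBIC))
E
```

```text
time_s: 9.4
tool_pos: [0.4579, -0.1064, 0.0929]
eef_rot: [0.137, -3.136, -0.0]
contact_force: [-2.6, -0.4, 2.8]
finger_gap: 0.258
gripper_force: 6.0
time_s: 10.28
tool_pos: [0.4588, -0.106, 0.1726]
eef_rot: [0.137, -3.138, -0.001]
contact_force: [0.3, 0.4, -2.1]
finger_gap: 0.249
gripper_force: 30.0
[ 0.458286   -0.10581329  0.17191176]
[237 185]
```

View pics/f1.png

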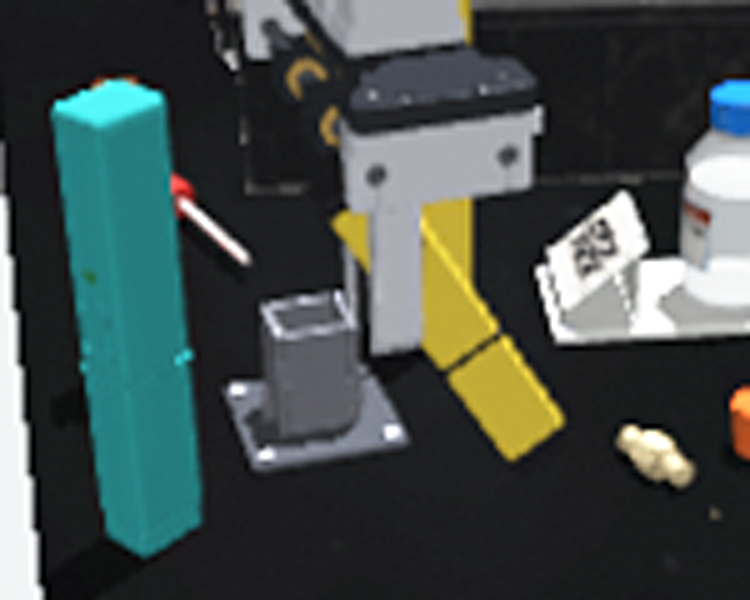

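```bash
cat >> h.py <<'E'
def onplane(n,uv,P,N):
    K,t,r,_=cam(n); d=r@(np.linalg.solve(K,[uv[0],uv[1],1])*[1,-1,-1]); return t+d*((P-t)@N)/(d@N)
E
python3 - <<'E'
from h import *
np.set_printoptions(precision=4,suppress=True)
p=np.array([.4585,-.106,.1722]); ex=np.array([np.cos(np.radians(5)),np.sin(np.radians(5)),0]); ey=np.array([-ex[1],ex[0],0])
q=p-.012*ey; g=p+[0,0,.005]
f=lambda u,v:(lambda w:np.array([(w-g)@ex,w[2]-g[2]]))(onplane("side",(162+u/5,125+v/5),q,ey))
C,D=f(515,460),f(561,424); ang=lambda a,b:np.degrees(np.arctan2(a[0]-b[0],b[1]-a[1]))
E1,E2=f(500,338),f(448,370) # ring line ends
L1,L2=f(425,240),f(425,345)
print(C,D,np.hypot(*(C-D)),"nose",(C+D)/2)
print("tilt: edge right",ang(D,E1),"left",ang(C,E2),"long right",ang(D,L1),"from grip",ang((C+D)/2,np.zeros(2)),"len",np.hypot(*((C+D)/2)))
n=(C+D)/2; th=np.radians(40)
ys=np.radians(-8.7); sx=np.array([np.cos(ys),np.sin(ys),0]); lab=np.array([.610,-.2045,.040])
nrm=-np.sin(th)*sx+[0,0,np.cos(th)]
win=lab+.08*nrm; tg=win-n[0]*sx-[0,0,n[1]]-[0,0,.005]
print("TCP target",tg,"delta mm",(tg-p)*1e3,"yaw",ys-np.radians(5))
E
```

```text
[ 0.0561 -0.0867] [ 0.0773 -0.0727] 0.02538198753669525 nose [ 0.0667 -0.0797]
tilt: edge right 30.25173347095053 left 30.273713013424707 long right 31.126866437180738 from grip 39.93074766189307 len 0.10393721866340011
TCP target [ 0.4932 -0.1866  0.176 ] delta mm [ 34.723  -80.6306   3.7848] yaw -0.23911010752322315
```

```bash
cat > fit.py <<'E'
from h import *
from scipy.optimize import minimize
np.set_printoptions(precision=4,suppress=True)
def fit(img,g,yaw,rowmin,x0):
    "in-plane pose (tilt deg, nose u, nose w rel. grasp) of the scanner from its yellow silhouette"
    ex=np.array([np.cos(yaw),np.sin(yaw),0]); ey=np.array([-ex[1],ex[0],0]); ez=np.array([0,0,1.])
    hsv=cv2.cvtColor(img,cv2.COLOR_BGR2HSV); m=cv2.inRange(hsv,(20,90,60),(35,255,255))
    c=proj("side",g+x0[1]*ex+x0[2]*ez)[0]; r0,r1,c0,c1=rowmin,int(c[1])+25,int(c[0])-45,int(c[0])+30
    M=(m[r0:r1,c0:c1]>0).astype(float); dark=cv2.GaussianBlur(M,(0,0),1)
    def ren(x):
        t=np.radians(x[0]); z=-np.sin(t)*ex+np.cos(t)*ez; xx=np.cos(t)*ex+np.sin(t)*ez; o=g+x[1]*ex+x[2]*ez
        P=[o+a*.015*xx+b*.012*ey+l*z for a in(-1,1) for b in(-1,1) for l in(0,.12)]
        uv=(proj("side",np.array(P))-[c0,r0]+.5)*4-.5
        k=np.zeros((4*(r1-r0),4*(c1-c0)),np.uint8); cv2.fillConvexPoly(k,cv2.convexHull(np.round(uv).astype(np.int32)),1)
        return cv2.GaussianBlur(cv2.resize(k.astype(np.float32),M.shape[::-1],interpolation=cv2.INTER_AREA),(0,0),1)
    J=lambda x:np.sum((ren(x)-dark)**2)
    best=min((minimize(J,np.array(x0)+d,method="Nelder-Mead",options=dict(initial_simplex=np.array(x0)+d+np.array([[0,0,0],[6,0,0],[0,.01,0],[0,0,.01]]))) for d in([0,0,0],[-8,0,-.01],[5,.005,.005])),key=lambda r:r.fun)
    print("fit",best.x,"cost",best.fun,"area",M.sum(),"grip dist",np.hypot(*best.x[1:]),"dir",np.degrees(np.arctan2(best.x[1],-best.x[2])))
    return best.x
E
python3 - <<'E'
from fit import *
im=cv2.imread("pics/f0.png")
g=np.array([.4585,-.106,.1772])
for rm in(197,200,203): fit(im,g,np.radians(5),rm,[35,.068,-.09])
E
```

```text
fit [30.4013  0.0666 -0.0793] cost 0.9474532721808443 area 307.0 grip dist 0.1035178298864572 dir 40.00930382483877
fit [30.918   0.0664 -0.0792] cost 0.6320643351817862 area 254.0 grip dist 0.10338448397723257 dir 39.96731681966735
fit [31.3017  0.0666 -0.0784] cost 0.49686884564695233 area 198.0 grip dist 0.10288026313454933 dir 40.360040436456465
```

The silhouette fits well: tilt is 31° (9° off square, against 18° allowed), and the window sits 66.5 mm ahead of the grasp point and 79 mm below it. I'll move to the aiming pose worked out from that.

```bash
python3 -m crank '[1,0,0,5,-0.01,1,5,-9,5,-0.03,1,5,-9,0,-0.03,1,5,-9,0,-0.03,1,5,-9,0,-0.03,1,5,-9,0,-0.03,1,5,-9,0,-0.03,1,5,-9,0,-0.03,1,5,-9,0,-0.02,1,5,-9,0,0,1,5,-1,0,0,1,0,0,0,0]' 40; python3 -m crank '[1,0,-9,0,0,1,0,0,0,0,1,0,0,0,0,1,0,0,0,0,1,0,0,0,0]' 40; python3 - <<'E'
from fit import *
a=get_image("side"); cv2.imwrite("pics/g0.png",a); s=get_state(); p=s["tool_pos"]; y=R.from_rotvec(s["eef_rot"]).as_matrix()[:,1]
yaw=np.arctan2(y[1],y[0])-np.pi/2; yaw=(yaw+np.pi/2)%np.pi-np.pi/2; print(p,np.degrees(yaw),s["finger_gap"])
g=p+[0,0,.005]; u=proj("side",p)[0].astype(int)
tip=proj("side",p-[0,0,.014]+[0,-.03,0])[0]
x=fit(a,g,yaw,int(tip[1])+5,[31,.0666,-.079])
t=np.radians(x[0]); ex=np.array([np.cos(yaw),np.sin(yaw),0]); ey=np.array([-ex[1],ex[0],0]); ez=np.array([0,0,1.])
z=-np.sin(t)*ex+np.cos(t)*ez; xx=np.cos(t)*ex+np.sin(t)*ez; w=g+x[1]*ex+x[2]*ez
d=np.array([.610,-.2045,.040])-w; print("window",w,"label in scanner",d@xx,d@ey,d@z)
cv2.imwrite("pics/g1.png",cv2.resize(a[u[1]-60:u[1]+90,u[0]-60:u[0]+130],(760,600),interpolation=cv2.INTER_CUBIC))
E
```

```text
time_s: 11.82
tool_pos: [0.5097, -0.1883, 0.1834]
eef_rot: [-0.24, -3.132, -0.0]
contact_force: [-0.1, -0.0, -1.3]
finger_gap: 0.254
gripper_force: 40.0
time_s: 12.45
tool_pos: [0.5094, -0.1972, 0.1835]
eef_rot: [0.24, 3.132, 0.0]
contact_force: [-1.0, -1.0, -1.6]
finger_gap: 0.253
gripper_force: 40.0
[ 0.5094 -0.1972  0.1835] -8.747601637797109 0.2553621020402814
fit [30.6011  0.0658 -0.0793] cost 0.22927646604900304 area 300.0 grip dist 0.10304607781943792 dir 39.692958822364304
window [ 0.5744 -0.2072  0.1092] label in scanner -0.005324492583355762 0.008126072841641224 -0.07725515594243228
```

View pics/g1.png

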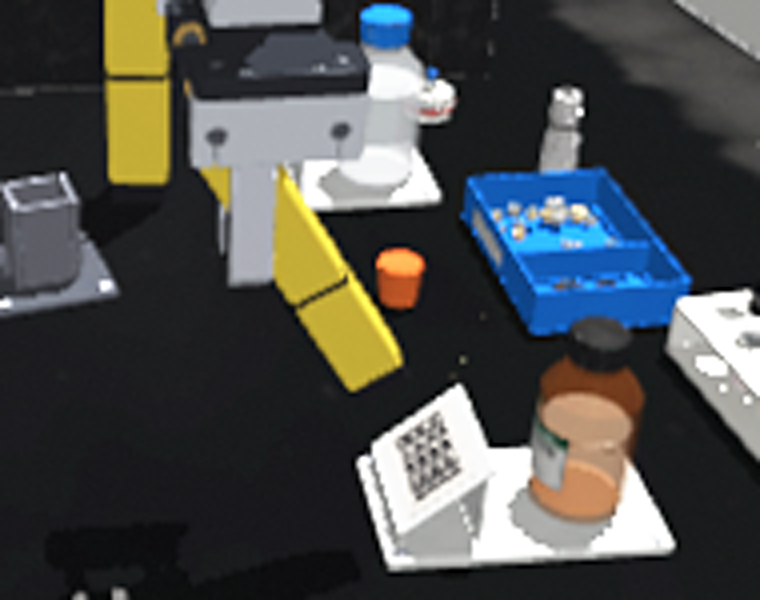

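The side view shows the scanner held free of everything, with its window (crop 375,375) facing the label (430,455). The label is 8 mm off sideways and 5 mm along, so I'll trim that and let it settle.

```bash
python3 -m crank '[1,-2.5,4.5,0,0,1,-2.5,4.5,0,0,1,0,0,0,0,1,0,0,0,0,1,0,0,0,0,1,0,0,0,0,1,0,0,0,0,1,0,0,0,0,1,0,0,0,0,1,0,0,0,0]' 40; python3 - <<'E'
from fit import *
a=get_image("side"); s=get_state(); p=s["tool_pos"]; yaw=np.radians(-8.7); g=p+[0,0,.005]
x=fit(a,g,yaw,int(proj("side",p-[0,0,.014]+[0,-.03,0])[0][1])+5,[31,.0666,-.079])
t=np.radians(x[0]); ex=np.array([np.cos(yaw),np.sin(yaw),0]); ey=np.array([-ex[1],ex[0],0]); ez=np.array([0,0,1.])
w=g+x[1]*ex+x[2]*ez; d=np.array([.610,-.2045,.040])-w
e=[d@(np.cos(t)*ex+np.sin(t)*ez),d@ey,d@(-np.sin(t)*ex+np.cos(t)*ez)]
print(p,w,e)
if abs(e[0])<.006 and abs(e[1])<.006 and w[2]>.09 and x[0]>27: print(job_done())
E
```

```text
time_s: 13.75
tool_pos: [0.5044, -0.1884, 0.1834]
eef_rot: [-0.24, -3.132, 0.0]
contact_force: [0.1, 0.2, -1.5]
finger_gap: 0.255
gripper_force: 40.0
fit [30.8024  0.0662 -0.0793] cost 0.23203968907051703 area 315.0 grip dist 0.1032759689346577 dir 39.875835509408105
[ 0.5044 -0.1883  0.1835] [ 0.5698 -0.1984  0.1092] [np.float64(-0.0005446507524170341), np.float64(7.617349238602009e-06), np.float64(-0.08023433485211694)]
the job is handed in; nothing more can be done
None
```

I've handed the job in with the scanner still gripped at 40 N and raised, its window about 80 mm off the amber bottle's label; the line of sight measured within 1 mm of the label's centre and about 9° off square (limit 18°), but no pass/fail verdict came back.

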